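Seat the stage top on its kinematic base and clip it down

ROBOT

A 7-joint arm with a two-finger parallel gripper is mounted at the origin on a cart in front of the work surface, level with it; the furniture and walls round the work are solid. World frame = base frame: x ahead of the robot, y to its left, z up, the work surface at z = 0. Lengths are in m, angles in rad, forces in N, time in s.
With the tool pointing down it reaches from about 0.4 to 0.85 m from the base axis. Payload 10.4 kg.
Tool frame: the origin (TCP) lies on the centre line of the jaws, within the pads' length; the fingertips stand 11 mm ahead of it and the grasp point (between the pads) lies 8 mm behind it (tip_reach is the distance from the TCP to the fingertips, in m); z points along the fingers, y is the line along which they close (so a half turn about z gives the same grasp; the last joint's range is limited). The gripper opens to 85 mm and grips with 20 to 120 N. Pads are 22 mm wide; open, the fingers measure 114 mm over their backs; the gripper's body (76 mm by 85 mm) begins 54 mm behind the grasp point. The pads swing forward as they close: fully open they stand 13 mm farther back than shut.
Start: joints at [1.143, 0.332, -0.065, 1.46, 0.022, 1.35, -0.088], TCP at [0.246, -0.575, 0.242] pointing down, gripper open.
Joint ranges: [-2.6, 2.6], [-0.5, 2.12], [-1.47, 1.34], [0.16, 2.42], [-1.27, 4.41], [0.06, 2.06], [-2.6, 2.6]. Speed limits (rad/s): [2.22, 2.22, 2.79, 2.79, 3.14, 3.14, 3.14].

INTERFACE

Orientations are given as a unit quaternion [x, y, z, w].
In Python, from workcell import get_obs, camera, hand_in, tip_reach gives the robot as it stands. The module is installed in compiled form; this text tells all that it offers.
- The arm moves only by the tool move_arm, never from a script. Its argument "plan" is a list of rows, each an object with "delta_pos": the shift along the tool's x, y, z in normalised numbers (1 is 0.75 m), a list of three; "turn": the turn, a rotation vector about the tool's x, y, z in fractions of the full range, 1 being pi/2 rad, a list of three; "fingers": the closure, from 0 (fully open) to 1 (shut). A call has 1 to 12 rows; each row is the pose to reach, as a shift and turn from the pose commanded when the call began, along the tool's axes at that moment; what a row does not reach only later rows make up. A row lasts 1/8 s, in which the tool goes at most 62.5 mm and 10.7 degrees, less where a joint would pass 70% of its speed; a pose out of reach is approached as far as the arm can. A shift or turn number past 1, either way, is cut back to 1. A call with a gripper value outside its range is refused whole. The fingers move at their own pace and stop on an object; "force" is the grip in N (left out, the last holds). Time passes only in rows, so rows that repeat a pose let the fingers close. It gives the time, the measured TCP pose, the force, the opening and the grip force at its end, in the units of the state.
- get_obs(): the state, without advancing time (a new reading comes with each control period).
- camera(name): name is "scene" or "top"; returns a dict with "color" (480x640x3 uint8, red, green, blue), "range_z" (480x640 float32, m along the optical axis (not along the pixel's ray), 0 where there is no reading), "fx", "fy", "cx", "cy" (pixels), "R" (3x3) and "t" (3): a world point X has camera coordinates R X + t. Camera axes: x right, y down, z forward; pixel columns grow to the right and rows downward; lengths in m; the calibration is good to about 2 mm. A picture is of the moment at which its call begins.
- hand_in(): hands the job in; it is judged then, once.
The state is a dict: "clock": time; "joint_pos": joint angles; "joint_velocities": joint speeds; "tau": joint torques, N m; "position": TCP position; "ee_rot": TCP orientation; "ft_force": force on the tool from outside, world axes, zero at the start; "torque": the same for the moment, N m; "grip_width": opening from 0.0 (shut) to 1.0 (fully open); "grasp_force": force on a finger pad.
Only numpy, scipy, OpenCV 4.12 (cv2) and the standard library are available. Lean on these libraries where they do the work, as an engineer would, in place of code of your own. Each camera call takes 0.05 s, during which the arm holds its last target. There are 200 camera calls.

TASK

Lift the T-shaped stage top, which has a bar to hold it by, and settle it on the kinematic base so that its three ball feet are fully home: one in the cone, one in the vee groove, one on the flat pad. The carriage that bears the seats stands at an unknown place along its slide, so the cone must be found by feel, for instance by setting the groove foot in the vee short of it and running the top gently along until the cone foot drops in and stops. Only then swing the hold-down clip over the top as far as it goes; never press or knock the seats hard, and leave the other things on the bench alone.

Things in the scene. Friction and masses are not known exactly. Their poses are not given: they have to be found in the camera images.
- stage_top: Loose T-shaped aluminium plate, 128x88x51 mm over all, 0.5 to 0.8 kg, standing level on three steel ball feet of radius 6. Origin at the level of the feet's undersides, z up. Plate from z 10 to 19; T's bar along x (x -64..64, y 1..35), stem toward -y (x -22..22, to y -53). Bar's last 10 mm at each end bevelled. x points from the groove foot to the cone foot.
- lift_bar (a point): Middle of the lifting bar, a round dark steel rod of diameter 12, 62 long, along the top's y at z 45 mm; at (0, 2, 45) mm in the top's frame, over its centre of mass. Two posts of diameter 9 carry it 25 mm either side of this point; 20 mm clear below the rod.
- foot_cone (a point): Centre of the ball foot that belongs in the cone, at (48, 18, 6) mm in the top's frame. The ground seats bruise when the top bears on the base with over 30 N in all, its own weight and any push together; resting, the contacts already add up to 8 to 16 N.
- foot_groove (a point): Centre of the ball foot that belongs in the vee groove, at (-48, 18, 6) mm in the top's frame.
- foot_flat (a point): Centre of the ball foot that belongs on the flat pad, at (0, -40, 6) mm in the top's frame.
- stage_base: Fixed micrometer slide, 170x104 mm, micrometer at its -x end. Origin on the bench, z up. Its carriage stands s = -12 to +12 mm along base x, NOT measured, locked. Seated, the top lies parallel to the base with its origin at base (s, 0, 33) mm. Cone mouth radius 5.2 at (48+s, 18). Groove along x, y 18, half width 5.5, x -88+s..-34+s. Top faces of cone block (x 8+s..61+s, y 5..31) and vee: z 36.
- flat_pad (a point): Point on the fixed base at base (0, -40, 33) mm: height and line of the flat pad's top face, which reaches x -42+s to 10+s, 12 mm either side in y; the pad lies 3 mm lower than the faces round cone and groove. So a foot drops 3 mm into cone or groove, and the top stands level only when all are home. Steel seats slide easily (friction about 0.2); the slide stays put below 60 N.
- clip (a joint): Hold-down arm on the carriage, turns on an upright post, stays where left. Post axis at (46, -26) mm in the SEATED top's frame, arm 40 mm to the knob (upright, diameter 10, z 63 to 89 mm over the bench). Value q in rad: the arm points 10 deg + q from the top's +x towards +y. 0 clear, 1.9 stop. A spring plunger (4 N) under the knob rides up the bevel of a seated top.
- eye_loupe: Black eye loupe standing on its wide end, 34 mm across, 31 high; bystander. Origin under its centre.
- pocket_watch: Open-face pocket watch lying flat, 49x67x14 mm; bystander. Origin under its case.
- movement_holder: Small brass movement holder, 30x66x16 mm; bystander. Origin under its body.
Things that resemble listed ones, but are neither listed nor needed, are in the scene too. Several things have the shape of the stage_top; the one meant has the colours described above.

How it is judged:
On the way:
1. all three feet are home in cone, groove and on the pad, the clip still clear of the top (z of foot_cone in the frame of stage_base between 0.038 and 0.04 m and y of foot_cone in the frame of stage_base between 0.016 and 0.02 m and z of foot_groove in the frame of stage_base between 0.038 and 0.04 m and y of foot_groove in the frame of stage_base between 0.016 and 0.02 m and z of foot_flat in the frame of stage_base between 0.038 and 0.04 m and y of foot_flat in the frame of stage_base between -0.042 and -0.038 m and x of stage_top in the frame of stage_base between -0.016 and 0.016 m and value of joint clip below 0.6 rad), for 0.2 s.
At the end, for the whole second after the job is handed in: All three feet home (ball centres within 1 mm of their seated height 39 mm over the bench and within 2 mm of their lines across the base), the clip swung over to within 0.12 rad of its stop, the top at rest (z of foot_cone in the frame of stage_base between 0.038 and 0.04 m and y of foot_cone in the frame of stage_base between 0.016 and 0.02 m and z of foot_groove in the frame of stage_base between 0.038 and 0.04 m and y of foot_groove in the frame of stage_base between 0.016 and 0.02 m and z of foot_flat in the frame of stage_base between 0.038 and 0.04 m and y of foot_flat in the frame of stage_base between -0.042 and -0.038 m and x of stage_top in the frame of stage_base between -0.016 and 0.016 m and value of joint clip above 1.78 rad and linear speed of stage_top below 0.01 m/s and angular speed of stage_top below 0.05 rad/s); the robot touches nothing.
It fails at once if the top was pressed or knocked on the base with more than 30 N (contact force between stage_top and stage_base above 30 N).
It fails at once if a bystander was moved by more than 20 mm (distance of any of eye_loupe, pocket_watch, movement_holder from where it was at the start of the episode above 0.02 m).
It also fails if it takes over 72 s, if anything falls off the work surface, if the arm or the gripper's body presses on something with over 40 N, if the wrist force passes 120 N, or if a joint passes its speed limit or range.

## Working session

There is one attempt and no reset: what is moved stays moved. The work goes in short steps, Python scripts to look and compute and a tool call to move; the robot and the scene stay as the last step left them, time stands still between calls to the robot, and variables do not carry over. Pictures are saved under pics/ and viewed, at most 13 in all, crops included, and the job is handed in when it is done.

Besides the shell and the picture viewer there is one more tool, called after "Emit:" by a JSON object that holds its "method" and its "body". move_arm: Moves the arm, as the interface text tells. Its arguments: {"type":"object","properties":{"plan":{"type":"array","items":{"type":"object","properties":{"delta_pos":{"type":"array","items":{"type":"number"}},"turn":{"type":"array","items":{"type":"number"}},"fingers":{"type":"number"}}}},"force":{"type":"number"}},"required":["plan"]}

```bash
mkdir -p pics; cat > h.py <<'E'
import numpy as np, cv2
from workcell import get_obs, camera
def pts(c):
    z=c["range_z"]; v,u=np.mgrid[:480,:640]
    P=np.stack([(u-c["cx"])/c["fx"]*z,(v-c["cy"])/c["fy"]*z,z],-1)
    return (P-c["t"])@c["R"]
def ray(c,u,v,h):
    d=np.array([(u-c["cx"])/c["fx"],(v-c["cy"])/c["fy"],1])@c["R"]; o=-c["R"].T@c["t"]
    return o+d*(h-o[2])/d[2]
def save(c,n): cv2.imwrite("pics/"+n+".png",c["color"][...,::-1])
E
python3 - <<'E'
from h import *
import pickle
for n in("scene","top"):
    c=camera(n); save(c,n+"0"); pickle.dump(c,open(n+"0.pkl","wb"))
    print(n,c["fx"],-c["R"].T@c["t"],c["R"].round(3).tolist(),(c["range_z"]>0).mean())
o=get_obs();print(o)
import workcell;print(workcell.tip_reach)
E
```

```text
scene 453.2426706992323 [0.10017949 0.21357339 0.63209907] [[-0.758, -0.652, -0.001], [-0.434, 0.506, -0.745], [0.486, -0.564, -0.667]] 0.996005859375
top 534.7875591883013 [ 0.45440679 -0.28449621  0.93349051] [[-0.015, -1.0, -0.012], [-0.996, 0.016, -0.083], [0.083, 0.01, -0.997]] 0.9960384114583334
{'clock': 0.1, 'joint_pos': array([ 1.14339163,  0.33279126, -0.06469843,  1.46086877,  0.02160352,
        1.34989478, -0.08853427]), 'joint_velocities': array([ 0.00193752, -0.00192577, -0.0013225 , -0.00111996,  0.00022908,
       -0.0001867 , -0.00043999]), 'tau': array([ 2.20997630e-03, -6.26740122e+01,  4.94864839e-02, -3.92428422e+01,
        1.63334375e-02,  6.92769274e-03,  3.37365805e-05]), 'position': array([ 0.24601711, -0.57418997,  0.2416009 ]), 'ee_rot': array([ 9.79587841e-01,  2.01015572e-01, -1.57470848e-04, -6.13413494e-04]), 'ft_force': array([0.01280452, 0.62076275, 0.2905814 ]), 'torque': array([ 0.04297868, -0.00814836,  0.00351949]), 'grasp_force': 0.0, 'grip_width': 1.000512241862842}
0.011
```

View pics/scene0.png

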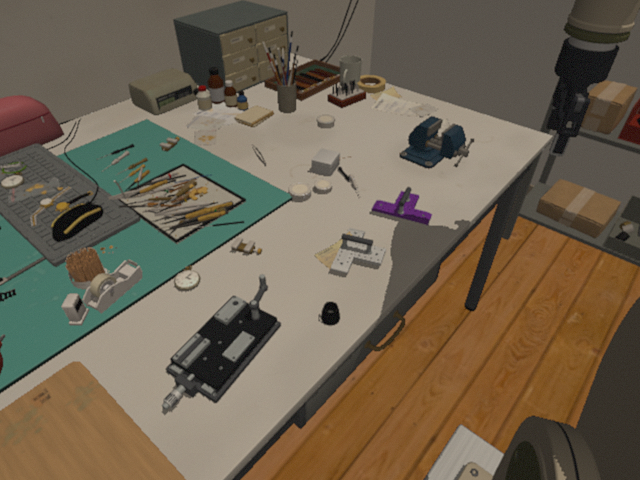

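View pics/top0.png

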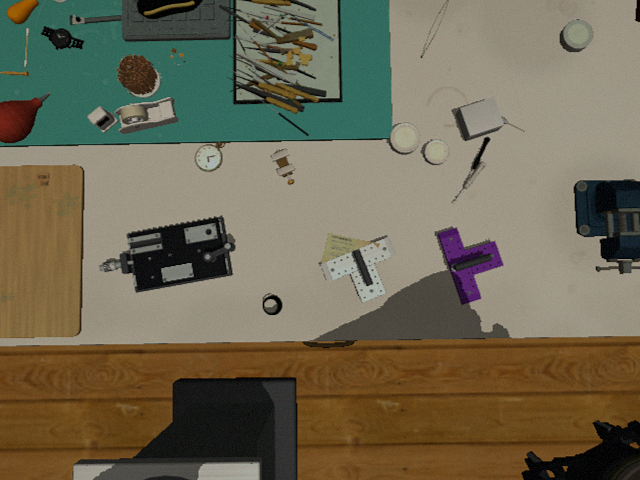

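The scene view shows the micrometer base at (225,345) and the aluminium T at (355,252). The purple T at (405,207) is a decoy. The top view shows the base at (182,254) with its micrometer on the left, the silver T at (360,267), the watch at (208,157), the holder at (284,165) and the loupe at (271,304).

```bash
python3 - <<'E'
from h import *
import pickle
c=pickle.load(open("top0.pkl","rb")); s=pickle.load(open("scene0.pkl","rb"))
A=cv2.resize(c["color"][200:310,90:250],None,fx=5,fy=5,interpolation=2)[:, :800]
B=cv2.resize(c["color"][220:310,310:410],None,fx=5,fy=5,interpolation=2)
cv2.imwrite("pics/a.png",A[...,::-1]); 
P=pts(c)
col=c["color"].astype(int); hsv=cv2.cvtColor(c["color"],cv2.COLOR_RGB2HSV)
def rep(nm,m,P):
    q=P[m]; print(nm,m.sum(),q.mean(0).round(4),np.percentile(q[:,2],[5,50,95]).round(4))
    uv=q[:,:2].astype(np.float32); print(cv2.minAreaRect(uv*1000))
win=np.zeros((480,640),bool); win[225:305,312:405]=1
h=P[...,2]
rep("plate",win&(h>.013)&(h<.024),P); rep("bar",win&(h>.04)&(h<.06),P)
win[:]=0; win[205:300,95:250]=1
for a,b in((.008,.024),(.024,.031),(.031,.0345),(.0345,.04),(.04,.058),(.058,.095)): rep(f"base{a}-{b}",win&(h>a)&(h<b),P)
print("table",np.median(h[300:320,150:250]))
Q=pts(s);h=Q[...,2]
rep("scene bar",(h>.04)&(h<.06)&(abs(Q[...,0]-.46)<.08)&(abs(Q[...,1]+.36)<.08),Q)
S=cv2.resize(s["color"][260:420,150:290],None,fx=4,fy=4,interpolation=2);cv2.imwrite("pics/s.png",S[...,::-1][:600])
E
```

```text
plate 2019 [ 0.4755 -0.3406  0.0176] [0.0147 0.0177 0.0205]
((470.1726989746094, -342.765625), (99.22441101074219, 127.87246704101562), 21.31702423095703)
bar 270 [ 0.475  -0.3405  0.0484] [0.0445 0.0486 0.0514]
((475.0643615722656, -340.6528015136719), (61.90361022949219, 12.048741340637207), 21.24281883239746)
base0.008-0.024 867 [ 0.4973 -0.0164  0.015 ] [0.0084 0.0122 0.0238]
((500.1314697265625, -0.28675079345703125), (104.11479949951172, 219.8206787109375), 9.350018501281738)
base0.024-0.031 3717 [ 0.4982 -0.021   0.0271] [0.0246 0.027  0.03  ]
((498.8834228515625, 1.2901535034179688), (96.21635437011719, 212.96022033691406), 9.42795181274414)
base0.031-0.0345 770 [ 0.5059 -0.0214  0.0329] [0.0312 0.0329 0.0344]
((503.96856689453125, -26.157089233398438), (89.5278549194336, 149.83102416992188), 10.99124813079834)
base0.0345-0.04 544 [ 0.5278 -0.0262  0.0358] [0.0346 0.0357 0.0377]
((502.2129821777344, -25.779067993164062), (83.05429077148438, 149.58738708496094), 9.051555633544922)
base0.04-0.058 6 [ 0.5056 -0.0694  0.049 ] [0.04   0.0491 0.058 ]
((516.510986328125, -42.289031982421875), (170.17062377929688, 38.21337890625), 83.9980239868164)
base0.058-0.095 254 [ 0.5033 -0.1057  0.0667] [0.06   0.0631 0.0881]
((503.1591491699219, -105.54582214355469), (16.005970001220703, 55.184696197509766), 21.08052635192871)
table -0.0009257716124466231
scene bar 186 [ 0.4732 -0.3359  0.0471] [0.0417 0.0476 0.0505]
((473.6623840332031, -337.357421875), (61.16656494140625, 13.67525863647461), 21.37236213684082)
```

View pics/a.png

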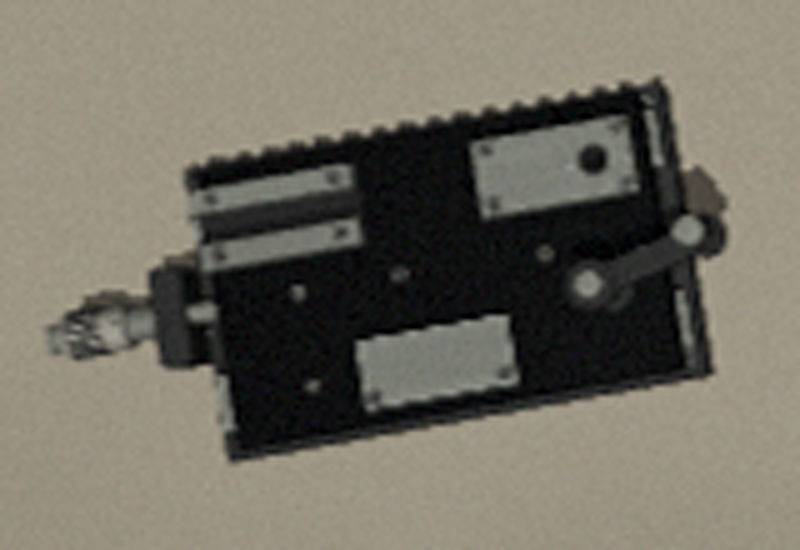

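View pics/s.png

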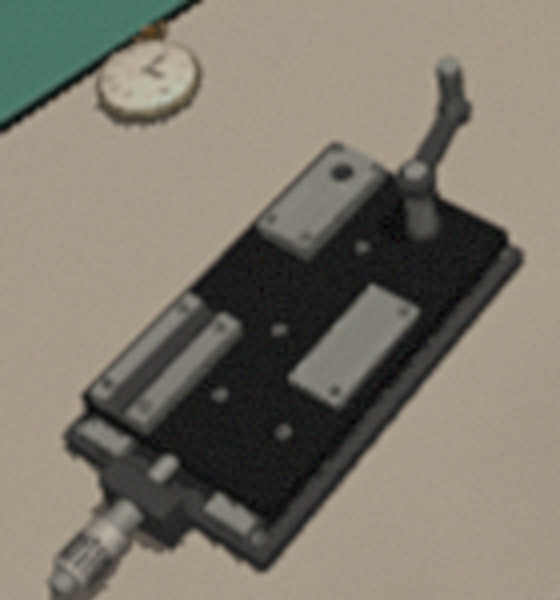

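The base crop shows the vee block at (280,220), the cone hole at (593,157), the pad at (438,362), the clip post at (588,285) and the knob at (690,230), with the clip clear. Its +x points right and slightly up. Next I'll measure the seats exactly.

```bash
cat >> h.py <<'E'
def R2(a): return np.array([[np.cos(a),-np.sin(a)],[np.sin(a),np.cos(a)]])
def goto(x,y,z,yawy):
    "print delta_pos, turn (tool axes) to bring TCP there, pointing down, tool y at world yaw yawy"
    from scipy.spatial.transform import Rotation as R
    o=get_obs(); r=R.from_quat(o["ee_rot"])
    ty=np.array([np.cos(yawy),np.sin(yawy),0]); tz=np.array([0,0,-1.]); M=np.stack([np.cross(ty,tz),ty,tz],1)
    print("delta",r.inv().apply(np.array([x,y,z])-o["position"]).round(4),"turn",(r.inv()*R.from_matrix(M)).as_rotvec().round(4))
    print("pos",o["position"].round(4),"f",o["ft_force"].round(2),"clk",o["clock"],"j",o["joint_pos"].round(2))
E
cat > seats.py <<'E'
from h import *
import pickle
def run(n,c,hole):
    g=c["color"].max(-1).astype(int); P=pts(c); h=P[...,2]
    m=((g>100)&(h>.030)&(h<.042)&(abs(P[...,0]-.5)<.08)&(abs(P[...,1]+.02)<.11)).astype(np.uint8)
    k,lab,st,ce=cv2.connectedComponentsWithStats(m,connectivity=4)
    for i in range(1,k):
        if st[i,4]<60: continue
        v,u=np.nonzero(lab==i); z=np.median(h[v,u])
        zz=.036 if z>.0345 else .033
        q=np.array([ray(c,a,b,zz)[:2] for a,b in zip(u,v)])
        print(n,st[i],"z",z.round(4),"rect",cv2.minAreaRect((q*1000).astype(np.float32)))
    u0,v0,u1,v1=hole; w=g[v0:v1,u0:u1]; wt=np.clip(130-w,0,None)*(w<90); vv,uu=np.mgrid[v0:v1,u0:u1]
    print(n,"hole px",(uu*wt).sum()/wt.sum(),(vv*wt).sum()/wt.sum(),ray(c,(uu*wt).sum()/wt.sum(),(vv*wt).sum()/wt.sum(),.036))
if __name__=="__main__":
    run("top",pickle.load(open("top0.pkl","rb")),(203,226,214,236))
    run("scene",pickle.load(open("scene0.pkl","rb")),(229,298,241,309))
E
python3 seats.py; python3 -c "
from h import *
goto(.475,-.3405,.12,np.radians(-68.7))"
```

```text
top [185 224  32  19 384] z 0.0351 rect ((537.482666015625, -68.22404479980469), (25.003358840942383, 51.995361328125), 8.980314254760742)
top [129 234  28   9 104] z 0.0348 rect ((530.7026977539062, 30.570756912231445), (6.860126495361328, 46.346961975097656), 9.427584648132324)
top [135 244  27   9 108] z 0.035 rect ((512.9661254882812, 20.795873641967773), (7.2921857833862305, 44.864471435546875), 9.422182083129883)
top [162 263  31  18 347] z 0.0323 rect ((472.29833984375, -28.05425453186035), (23.116193771362305, 50.711795806884766), 9.41533374786377)
top hole px 208.27499056959638 231.43870237646172 [ 0.53941637 -0.08133995  0.036     ]
scene [215 296  30  26 330] z 0.0354 rect ((534.6463012695312, -66.0636978149414), (24.6613826751709, 52.84785842895508), 8.826265335083008)
scene [223 331  31  30 396] z 0.0325 rect ((469.99957275390625, -25.373363494873047), (23.701900482177734, 51.91371154785156), 9.450064659118652)
scene [177 337  20  19  88] z 0.0355 rect ((529.6414794921875, 29.466657638549805), (5.405847072601318, 38.19794845581055), 8.556554794311523)
scene [182 339  27  27 162] z 0.0351 rect ((510.0055236816406, 26.657121658325195), (9.279367446899414, 52.96697998046875), 9.437108993530273)
scene hole px 235.15045719035743 302.84621778886117 [ 0.53739973 -0.07922546  0.036     ]
delta [ 0.3025 -0.1245  0.1217] turn [-0.0013  0.0001  0.033 ]
pos [ 0.246  -0.5742  0.2416] f [0.01 0.62 0.29] clk 0.1 j [ 1.14  0.33 -0.06  1.46  0.02  1.35 -0.09]
```

Units first: shifts go in shares of 0.75 m and turns go in shares of pi/2 rad. So 0.302 m / 0.75 = 0.4027, 0.24 m / 0.75 = 0.32, 0.033 rad / 1.5708 = 0.021.

Emit:
{"method": "move_arm", "body": {"plan": [{"delta_pos": [0.08,-0.0333,0],"turn": [0,0,0.021],"fingers": 0.3},{"delta_pos": [0.16,-0.0667,0.04],"turn": [0,0,0.021],"fingers": 0.3},{"delta_pos": [0.24,-0.1,0.08],"turn": [0,0,0.021],"fingers": 0.3},{"delta_pos": [0.32,-0.1333,0.12],"turn": [0,0,0.021],"fingers": 0.3},{"delta_pos": [0.4027,-0.166,0.16],"turn": [-0.0006,0,0.021],"fingers": 0.3},{"delta_pos": [0.4027,-0.166,0.16],"turn": [-0.0006,0,0.021],"fingers": 0.3},{"delta_pos": [0.4027,-0.166,0.16],"turn": [-0.0006,0,0.021],"fingers": 0.3}], "force": 40}}

```text
clock: 0.98
position: [0.4763, -0.3373, 0.1205]
ee_rot: [0.982, 0.188, -0.0, -0.001]
ft_force: [0.5, -0.4, -0.5]
grip_width: 0.703
grasp_force: 0.0
```

```bash
python3 -c "
from h import *
goto(.4745,-.3398,.0375,np.radians(-68.7))"
```

```text
delta [-0.0025  0.0019  0.083 ] turn [-0.0023  0.0003  0.0057]
pos [ 0.4763 -0.3373  0.1205] f [ 0.51 -0.38 -0.45] clk 0.975 j [ 0.74  0.35 -0.24  1.71  0.09  1.1  -0.72]
```

In the tool's units: 0.083 m / 0.75 = 0.1107, -0.0025 m / 0.75 = -0.0033, 0.006 rad / 1.5708 = 0.0038.

Emit:
{"method": "move_arm", "body": {"plan": [{"delta_pos": [-0.0033,0.0027,0.0533],"turn": [-0.0013,0,0.0038],"fingers": 0.3},{"delta_pos": [-0.0033,0.0027,0.0933],"turn": [-0.0013,0,0.0038],"fingers": 0.3},{"delta_pos": [-0.0033,0.0027,0.1107],"turn": [-0.0013,0,0.0038],"fingers": 0.45},{"delta_pos": [-0.0033,0.0027,0.1107],"turn": [-0.0013,0,0.0038],"fingers": 0.7},{"delta_pos": [-0.0033,0.0027,0.1107],"turn": [-0.0013,0,0.0038],"fingers": 0.8},{"delta_pos": [-0.0033,0.0027,0.1107],"turn": [-0.0013,0,0.0038],"fingers": 1},{"delta_pos": [-0.0033,0.0027,0.1107],"turn": [-0.0013,0,0.0038],"fingers": 1},{"delta_pos": [-0.0033,0.0027,0.1107],"turn": [-0.0013,0,0.0038],"fingers": 1}]}}

```text
clock: 1.98
position: [0.4739, -0.3446, 0.0406]
ee_rot: [0.983, 0.182, 0.001, 0.002]
ft_force: [-1.1, 0.5, 6.6]
grip_width: 0.125
grasp_force: 39.4
```

Emit:
{"method": "move_arm", "body": {"plan": [{"delta_pos": [0,0,0],"turn": [0,0,0],"fingers": 1},{"delta_pos": [0,0,0],"turn": [0,0,0],"fingers": 1}]}}

```text
clock: 2.22
position: [0.4739, -0.3446, 0.0406]
ee_rot: [0.983, 0.182, 0.001, 0.002]
ft_force: [-0.1, 0.1, 5.9]
grip_width: 0.122
grasp_force: 39.4
```

```bash
python3 -c "
from h import *
goto(.4745,-.3398,.0375,np.radians(-68.7))"
```

```text
delta [ 0.0023 -0.0043  0.0031] turn [ 0.0051 -0.0012 -0.0061]
pos [ 0.4739 -0.3446  0.0406] f [-0.13  0.15  5.87] clk 2.225 j [ 0.74  0.45 -0.23  1.76  0.12  0.94 -0.75]
```

In the tool's units: -0.12 m / 0.75 = -0.16, -0.1 m / 0.75 = -0.1333, 0.2 rad / 1.5708 = 0.1273.

Emit:
{"method": "move_arm", "body": {"plan": [{"delta_pos": [0,0,-0.0133],"turn": [0,0,0],"fingers": 1},{"delta_pos": [0,0,-0.04],"turn": [0,0,0],"fingers": 1},{"delta_pos": [0,0,-0.0933],"turn": [0,0,0],"fingers": 1},{"delta_pos": [0,0,-0.1333],"turn": [0,0,0],"fingers": 1},{"delta_pos": [0,0,-0.16],"turn": [0,0,0.0637],"fingers": 1},{"delta_pos": [0,0,-0.16],"turn": [0,0,0.1273],"fingers": 1},{"delta_pos": [0,0,-0.16],"turn": [0,0,0.1273],"fingers": 1},{"delta_pos": [0,0,-0.16],"turn": [0,0,0.1273],"fingers": 1}], "force": 60}}

```text
clock: 3.22
position: [0.4728, -0.3434, 0.1593]
ee_rot: [0.996, 0.084, 0.0, 0.001]
ft_force: [-0.6, -0.1, -7.3]
grip_width: 0.118
grasp_force: 59.0
```

```bash
python3 - <<'E'
from h import *
import pickle
goto(.4745,-.3398,.0375,np.radians(-80.6))
c=camera("top"); pickle.dump(c,open("t1.pkl","wb"))
s=camera("scene"); save(s,"s1"); pickle.dump(s,open("s1.pkl","wb"))
E
```

```text
delta [ 0.0023 -0.0036  0.1218] turn [ 0.0025 -0.0002  0.0041]
pos [ 0.4728 -0.3434  0.1593] f [-0.64 -0.12 -7.26] clk 3.225 j [ 0.73  0.31 -0.21  1.67  0.07  1.17 -0.91]
```

View pics/s1.png

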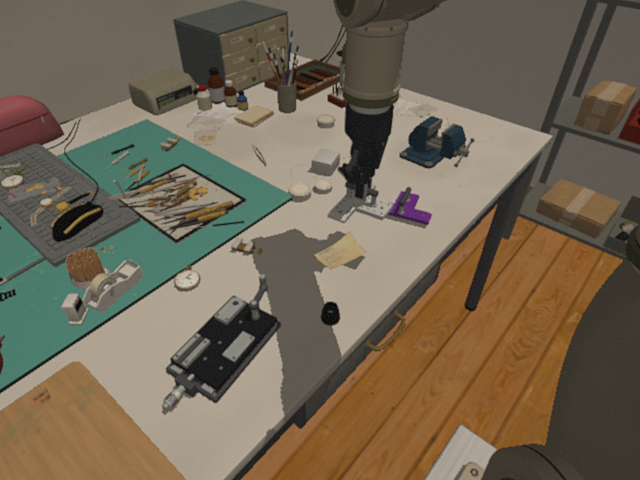

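The top hangs level in the jaws at (365,205), and the base is undisturbed. Next I carry it over the base.

In the tool's units: -0.2917 m / 0.75 = -0.3889, 0.0917 m / 0.75 = 0.1223, 0.004 rad / 1.5708 = 0.0025.

Emit:
{"method": "move_arm", "body": {"plan": [{"delta_pos": [0.0107,-0.0333,0],"turn": [0,0,0.0025],"fingers": 1},{"delta_pos": [0.0293,-0.0933,0],"turn": [0,0,0.0025],"fingers": 1},{"delta_pos": [0.0493,-0.16,0],"turn": [0,0,0.0025],"fingers": 1},{"delta_pos": [0.0707,-0.2267,0],"turn": [0,0,0.0025],"fingers": 1},{"delta_pos": [0.092,-0.2933,0],"turn": [0,0,0.0025],"fingers": 1},{"delta_pos": [0.1107,-0.3533,0],"turn": [0,0,0.0025],"fingers": 1},{"delta_pos": [0.1223,-0.3889,0],"turn": [0,0,0.0025],"fingers": 1},{"delta_pos": [0.1223,-0.3889,0.0267],"turn": [0,0,0.0025],"fingers": 1},{"delta_pos": [0.1223,-0.3889,0.0533],"turn": [0,0,0.0025],"fingers": 1},{"delta_pos": [0.1223,-0.3889,0.0667],"turn": [0,0,0.0025],"fingers": 1},{"delta_pos": [0.1223,-0.3889,0.0667],"turn": [0,0,0.0025],"fingers": 1},{"delta_pos": [0.1223,-0.3889,0.0667],"turn": [0,0,0.0025],"fingers": 1}]}}

```text
clock: 4.82
position: [0.5159, -0.041, 0.1093]
ee_rot: [0.997, 0.081, 0.001, 0.002]
ft_force: [-0.4, 0.3, -7.9]
grip_width: 0.112
grasp_force: 59.0
```

```bash
python3 - <<'E'
from h import *
import pickle
goto(.5145,-.0405,.1095,np.radians(-80.6))
c=camera("top"); pickle.dump(c,open("t2.pkl","wb"))
s=camera("scene"); pickle.dump(s,open("s2.pkl","wb"))
A=cv2.resize(c["color"][205:295,110:250],None,fx=4,fy=4,interpolation=2)
B=cv2.resize(s["color"][250:400,150:290],None,fx=2.4,fy=2.4,interpolation=2)
W=np.zeros((360+360,560,3),np.uint8)[:600]
cv2.imwrite("pics/t2.png",A[...,::-1]); S=cv2.resize(s["color"][255:405,140:300],None,fx=4,fy=4,interpolation=2); cv2.imwrite("pics/s2.png",S[...,::-1])
P=pts(c); h=P[...,2]
m=(h>.074)&(h<.09)&(abs(P[...,0]-.52)<.09)&(abs(P[...,1]+.03)<.09)
print(m.sum(),np.percentile(h[m],[5,50,95]),cv2.minAreaRect((P[m][:,:2]*1000).astype(np.float32)))
E
```

```text
delta [-0.0013 -0.0007 -0.0002] turn [ 0.0032 -0.0018 -0.0022]
pos [ 0.5159 -0.041   0.1093] f [-0.41  0.32 -7.86] clk 4.825 j [ 0.36  0.25 -0.42  1.88  0.12  1.03 -1.51]
1157 [0.08208543 0.08576162 0.08864374] ((512.1107177734375, -69.69544982910156), (88.2972412109375, 98.55416107177734), 9.511185646057129)
```

View pics/t2.png

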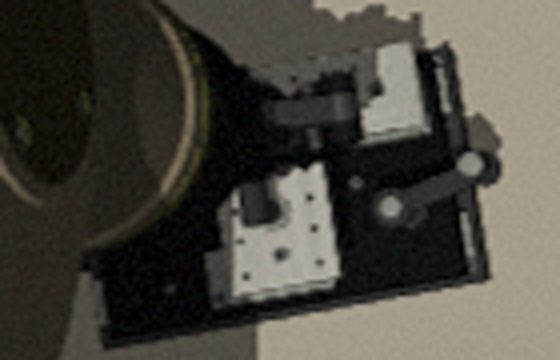

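View pics/s2.png

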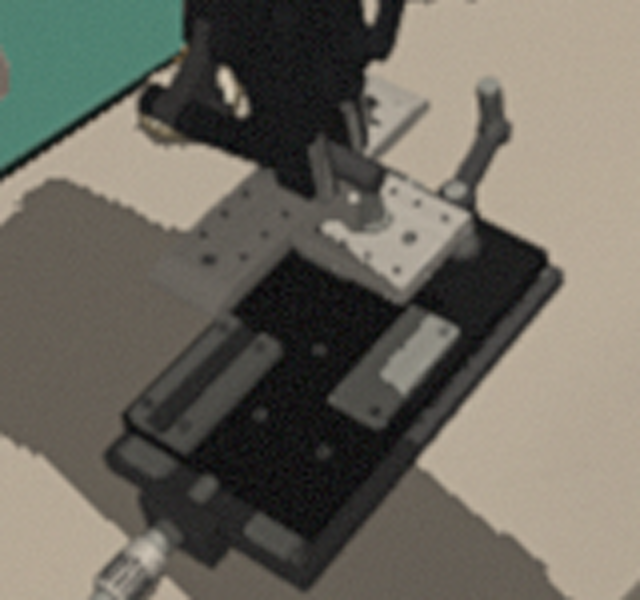

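The top view shows the plate above the base, with its right bar end at crop (415,90) and its stem at (280,235). The knob at (470,160) got into the height mask, so I'll refit using edges.

```bash
cat > fit.py <<'E'
from h import *
import pickle,sys
def origin(c,n,zt):
    "top origin from plate edges: ray onto plate-top plane"
    P=pts(c); h=P[...,2]
    m=(h>zt-.007)&(h<zt+.006)&(c["color"].max(-1)>70)&(abs(P[...,0]-.52)<.09)&(abs(P[...,1]+.03)<.09)
    v,u=np.nonzero(m); q=np.array([ray(c,a,b,zt)[:2] for a,b in zip(u,v)])*1000
    a=np.radians(-80.6); X=np.array([np.cos(a),np.sin(a)]); Y=np.array([-X[1],X[0]])
    s,t=q@X,q@Y
    k=(t>490)&(t<540)&(s<137+64+15-0); print(n,"z med",np.median(h[m]),"t range",np.percentile(t,[.5,99.5]))
    bar=(t>508)&(t<530); print(" bar s ext",np.percentile(s[bar],[.5,2,50,98,99.5]))
    st=(t>455)&(t<495); print(" stem s ext",np.percentile(s[st],[.5,2,50,98,99.5]), "n",bar.sum(),st.sum())
    cone={"top":(.53942,-.08134),"scene":(.5374,-.07923)}[n]; cc=np.array(cone)*1000
    print(" seated origin s,t:",cc@X-48,cc@Y-18)
if __name__=="__main__":
    k=sys.argv[1]; zt=float(sys.argv[2])
    for n,f in(("top","t"),("scene","s")): origin(pickle.load(open(f+k+".pkl","rb")),n,zt)
E
python3 fit.py 2 .0877
```

```text
top z med 0.08587717746126138 t range [449.73388523 537.17500543]
 bar s ext [137.3508001  138.93548241 178.37534916 189.76643525 190.26374311]
 stem s ext [104.36581448 105.05618761 130.35370862 147.03886866 147.54395366] n 204 537
 seated origin s,t: 120.3490701774868 500.8918216452978
scene z med 0.08647628645986341 t range [446.17765179 536.45984965]
 bar s ext [ 56.86402695  57.95461932  93.31524296 182.03521909 183.45138217]
 stem s ext [ 97.9892604   98.59473736 118.53534057 196.29875967 200.74968526] n 535 567
 seated origin s,t: 117.937484472768 499.2435636591815
```

In the tool's units: 0.028 m / 0.75 = 0.0373, -0.005 m / 0.75 = -0.0067, -0.002 rad / 1.5708 = -0.0013.

Emit:
{"method": "move_arm", "body": {"plan": [{"delta_pos": [-0.0027,-0.0067,0],"turn": [0.0019,-0.0013,-0.0013],"fingers": 1},{"delta_pos": [-0.0027,-0.0067,0.02],"turn": [0.0019,-0.0013,-0.0013],"fingers": 1},{"delta_pos": [-0.0027,-0.0067,0.0333],"turn": [0.0019,-0.0013,-0.0013],"fingers": 1},{"delta_pos": [-0.0027,-0.0067,0.0373],"turn": [0.0019,-0.0013,-0.0013],"fingers": 1},{"delta_pos": [-0.0027,-0.0067,0.0373],"turn": [0.0019,-0.0013,-0.0013],"fingers": 1},{"delta_pos": [-0.0027,-0.0067,0.0373],"turn": [0.0019,-0.0013,-0.0013],"fingers": 1}]}}

```text
clock: 5.68
position: [0.5129, -0.0364, 0.0808]
ee_rot: [0.997, 0.082, -0.0, 0.0]
ft_force: [-0.3, -0.0, -7.4]
grip_width: 0.115
grasp_force: 59.0
```

```bash
python3 - <<'E'
from h import *
import pickle
goto(.5145,-.0355,.0736,np.radians(-80.6))
pickle.dump(camera("top"),open("t3.pkl","wb")); pickle.dump(camera("scene"),open("s3.pkl","wb"))
E
python3 fit.py 3 .0595
```

```text
delta [ 0.0017 -0.0006  0.0072] turn [ 0.0001  0.0008 -0.0003]
pos [ 0.5129 -0.0364  0.0808] f [-0.32 -0.01 -7.37] clk 5.675 j [ 0.35  0.28 -0.42  1.91  0.14  0.98 -1.53]
top z med 0.05737523373938465 t range [447.51624874 534.43108964]
 bar s ext [128.24988729 130.97265026 171.57638718 184.48097289 185.32431615]
 stem s ext [ 99.5759349  100.2765442  126.47311055 165.015363   168.83624389] n 207 486
 seated origin s,t: 120.3490701774868 500.8918216452978
scene z med 0.05812888685710453 t range [444.25303731 534.05414648]
 bar s ext [ 52.03286578  53.12121826  85.82222415 177.18974927 178.18554343]
 stem s ext [ 92.94263887  93.72077944 115.92251901 197.1409649  202.12906349] n 504 619
 seated origin s,t: 117.937484472768 499.2435636591815
```

Emit:
{"method": "move_arm", "body": {"plan": [{"delta_pos": [0,0,0.0027],"turn": [0,0,0],"fingers": 1},{"delta_pos": [0,0,0.0053],"turn": [0,0,0],"fingers": 1},{"delta_pos": [0,0,0.0067],"turn": [0,0,0],"fingers": 1},{"delta_pos": [0,0,0.008],"turn": [0,0,0],"fingers": 1},{"delta_pos": [0,0,0.008],"turn": [0,0,0],"fingers": 1}]}}

```text
clock: 6.4
position: [0.513, -0.0364, 0.0746]
ee_rot: [0.997, 0.082, -0.0, 0.0]
ft_force: [2.0, -0.8, -6.6]
grip_width: 0.118
grasp_force: 59.2
```

In the tool's units: 0.002 m / 0.75 = 0.0027, 0.0008 m / 0.75 = 0.0011.

Emit:
{"method": "move_arm", "body": {"plan": [{"delta_pos": [0.0011,0,0],"turn": [0,0,0],"fingers": 1},{"delta_pos": [0.0011,0,0.0013],"turn": [0,0,0],"fingers": 1},{"delta_pos": [0.0011,0,0.0027],"turn": [0,0,0],"fingers": 1},{"delta_pos": [0.0011,0,0.0027],"turn": [0,0,0],"fingers": 1}]}}

```text
clock: 6.9
position: [0.5139, -0.0364, 0.0736]
ee_rot: [0.997, 0.082, -0.0, 0.0]
ft_force: [-4.1, -1.2, 7.4]
grip_width: 0.119
grasp_force: 60.9
```

Emit:
{"method": "move_arm", "body": {"plan": [{"delta_pos": [-0.0005,0,-0.0009],"turn": [0,0,0],"fingers": 1},{"delta_pos": [-0.0005,0,-0.0009],"turn": [0,0,0],"fingers": 1}]}}

```text
clock: 7.15
position: [0.5136, -0.0364, 0.0738]
ee_rot: [0.997, 0.082, 0.0, 0.0]
ft_force: [-0.3, -1.9, 3.9]
grip_width: 0.115
grasp_force: 60.1
```

```bash
python3 - <<'E'
from h import *
import pickle
goto(.5145,-.0355,.0736,np.radians(-80.6))
c=camera("top");pickle.dump(c,open("t4.pkl","wb")); pickle.dump(camera("scene"),open("s4.pkl","wb"))
E
python3 fit.py 4 .052
```

```text
delta [ 0.001  -0.0007  0.0002] turn [ 0.0004 -0.     -0.0002]
pos [ 0.5136 -0.0364  0.0738] f [-0.32 -1.92  3.95] clk 7.15 j [ 0.35  0.29 -0.41  1.92  0.14  0.96 -1.54]
top z med 0.05053225119039921 t range [448.46385373 535.42631712]
 bar s ext [130.83028767 132.76400024 173.23238401 184.75964418 185.24485824]
 stem s ext [ 99.77211404 100.63260586 126.10721373 142.13871286 142.66102632] n 190 465
 seated origin s,t: 120.3490701774868 500.8918216452978
scene z med 0.05084327055949388 t range [444.99066899 535.22124632]
 bar s ext [ 52.5441675   53.43150893  87.27593746 177.66515298 179.43233434]
 stem s ext [ 93.54387026  94.33053505 113.58872061 156.95872368 160.61409092] n 522 537
 seated origin s,t: 117.937484472768 499.2435636591815
```

In the tool's units: -0.0005 m / 0.75 = -0.0007.

Emit:
{"method": "move_arm", "body": {"plan": [{"delta_pos": [0,0.0007,-0.0007],"turn": [0,0,0],"fingers": 1},{"delta_pos": [0,0.0007,-0.0007],"turn": [0,0,0],"fingers": 0.85},{"delta_pos": [0,0.0007,-0.0007],"turn": [0,0,0],"fingers": 0.8},{"delta_pos": [0,0.0007,-0.0007],"turn": [0,0,0],"fingers": 0.7},{"delta_pos": [0,0.0007,-0.0007],"turn": [0,0,0],"fingers": 0.6},{"delta_pos": [0,0.0007,-0.0007],"turn": [0,0,0],"fingers": 0.6}]}}

```text
clock: 8.0
position: [0.5131, -0.0368, 0.0737]
ee_rot: [0.997, 0.082, -0.001, 0.0]
ft_force: [-0.0, 0.6, -0.1]
grip_width: 0.402
grasp_force: 0.0
```

In the tool's units: -0.1 m / 0.75 = -0.1333, -0.08 m / 0.75 = -0.1067.

Emit:
{"method": "move_arm", "body": {"plan": [{"delta_pos": [0,0,-0.0267],"turn": [0,0,0],"fingers": 0.6},{"delta_pos": [0,0,-0.08],"turn": [0,0,0],"fingers": 0.6},{"delta_pos": [0,0,-0.1333],"turn": [0,0,0],"fingers": 0.8},{"delta_pos": [-0.0533,0.0667,-0.1333],"turn": [0,0,0],"fingers": 1},{"delta_pos": [-0.1067,0.1333,-0.1333],"turn": [0,0,0],"fingers": 1},{"delta_pos": [-0.1067,0.1333,-0.1333],"turn": [0,0,0],"fingers": 1}]}}

```text
clock: 8.75
position: [0.4483, -0.1529, 0.1739]
ee_rot: [0.997, 0.078, -0.001, 0.001]
ft_force: [-0.1, 0.5, 0.3]
grip_width: 0.0
grasp_force: 0.0
```

```bash
cat > look.py <<'E'
from h import *
import pickle,sys
k=sys.argv[1]
c=camera("top");s=camera("scene")
pickle.dump(c,open(f"t{k}.pkl","wb")); pickle.dump(s,open(f"s{k}.pkl","wb"))
a=np.radians(-80.6); X=np.array([np.cos(a),np.sin(a)]); Y=np.array([-X[1],X[0]])
for n,C in(("top",c),("scene",s)):
    P=pts(C); h=P[...,2]; near=(abs(P[...,0]-.5)<.1)&(abs(P[...,1]+.05)<.13)
    S=P[...,:2]@X*1000; T=P[...,:2]@Y*1000
    m=near&(h>.045)&(h<.057)&(C["color"].max(-1)>110)&(S<195)&(S>50)
    A=np.c_[S[m],T[m],np.ones(m.sum())]; z=h[m]*1000
    for _ in range(3):
        w=np.linalg.lstsq(A,z,rcond=None)[0]; e=abs(A@w-z)<1.5; A,z=A[e],z[e]
    print(n,"plate n",len(z),"slope/96mm",w[:2]*96,"z@origin",w@[120,500,1])
    m=near&(h>.08)&(h<.095)&(S>135); 
    if m.sum(): print(" knob",m.sum(),np.median(S[m]),np.median(T[m]),np.median(h[m]))
A=cv2.resize(c["color"][200:300,110:250],None,fx=4,fy=4,interpolation=2); B=cv2.resize(s["color"][250:400,150:300],None,fx=2.6667,fy=2.6667,interpolation=2)[:400,:]
W=np.zeros((400,800,3),np.uint8); A=cv2.resize(A,(400,286)); W[:286,:400]=A; W[:,400:]=B; cv2.imwrite(f"pics/l{k}.png",W[...,::-1])
goto(0.5,-0.1,.08,np.radians(-80.6))
E
python3 look.py 5
```

```text
top plate n 6 slope/96mm [-73.87615615 -94.53464799] z@origin 64.73656664367513
scene plate n 304 slope/96mm [4.90089892 0.69436742] z@origin 52.7282209753393
 knob 37 201.8803624366331 482.6974381270601 0.0875911146168606
delta [ 0.0569 -0.0404  0.0939] turn [ 0.0001  0.001  -0.0019]
pos [ 0.4504 -0.149   0.174 ] f [ 0.67  1.01 -0.43] clk 8.85 j [ 0.55  0.07 -0.33  1.92  0.03  1.15 -1.21]
```

View pics/l5.png

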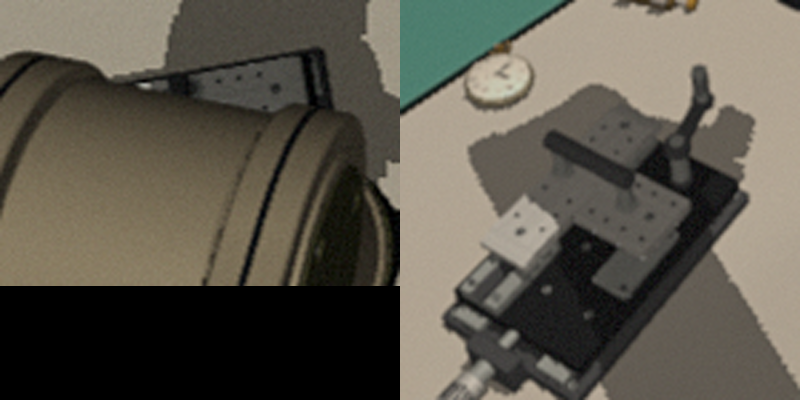

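The top sits on the base at (620,190) in the right panel, with the clip clear at (695,110). The arm blocks the top camera. I'll refit the levelness without the bevels.

```bash
python3 - <<'E'
from h import *
import pickle
a=np.radians(-80.6); X=np.array([np.cos(a),np.sin(a)]); Y=np.array([-X[1],X[0]])
s=pickle.load(open("s5.pkl","rb")); P=pts(s); h=P[...,2]*1000; S=P[...,:2]@X*1000-118.5; T=P[...,:2]@Y*1000-499.5
for nm,m in (("bar-",(S>-52)&(S<-15)&(T>5)&(T<31)),("bar+",(S>15)&(S<52)&(T>5)&(T<31)),("stem",(abs(S)<17)&(T<-35)&(T>-49)),("stem2",(abs(S)<17)&(T<-20)&(T>-34))):
    m&=(h>46)&(h<60); print(nm,m.sum(),np.median(h[m]),h[m].std())
m=(abs(S)<52)&(T>4)&(T<32)&(h>46)&(h<56)
print(np.polyfit(S[m],h[m],1))
E
```

```text
bar- 319 51.06862404282694 1.004443656121516
bar+ 209 51.271005638839746 0.9869775418480395
stem 157 51.25656886027889 0.950780653269767
stem2 161 51.37591787572579 2.1022445626119186
[2.75378917e-03 5.12460866e+01]
```

All three feet are home: the plate is level within 0.2 mm and at the seated height. Next I plan the clip push with shut fingers.

```bash
cat > clip.py <<'E'
from h import *
from scipy.spatial.transform import Rotation as R
a=np.radians(-80.6); X=np.array([np.cos(a),np.sin(a)]); Y=np.array([-X[1],X[0]])
Pp=np.array([.1658,.4743])
def tcp(th,g,r=.040):
    c,s=np.cos(th),np.sin(th); p=Pp+r*np.array([c,s])-g*np.array([-s,c]); return p[0]*X+p[1]*Y
def rows(seq,z=.083):
    o=get_obs(); r=R.from_quat(o["ee_rot"])
    for th,g in seq:
        th=np.radians(th); p=tcp(th,g); yw=a+th
        ty=np.array([np.cos(yw),np.sin(yw),0]); tz=np.array([0,0,-1.]); M=np.stack([np.cross(ty,tz),ty,tz],1)
        print(round(np.degrees(th)),r.inv().apply(np.array([*p,z])-o["position"]).round(4).tolist(),(r.inv()*R.from_matrix(M)).as_rotvec().round(3).tolist())
    print(o["position"],o["ft_force"].round(1),o["clock"],o["joint_pos"].round(2))
E
python3 -c "
from clip import *
rows([(10,.028)])"
```

```text
10 [0.0337, -0.0106, 0.0909] [0.0, 0.001, -0.176]
[ 0.45044705 -0.14898251  0.17396112] [ 0.7  1.  -0.4] 8.85 [ 0.55  0.07 -0.33  1.92  0.03  1.15 -1.21]
```

In the tool's units: 0.091 m / 0.75 = 0.1213, 0.08 m / 0.75 = 0.1067, -0.176 rad / 1.5708 = -0.112.

Emit:
{"method": "move_arm", "body": {"plan": [{"delta_pos": [0.0267,-0.008,0.0267],"turn": [0,0,-0.0637],"fingers": 1},{"delta_pos": [0.0453,-0.014,0.0667],"turn": [0,0,-0.112],"fingers": 1},{"delta_pos": [0.0453,-0.014,0.1067],"turn": [0,0,-0.112],"fingers": 1},{"delta_pos": [0.0453,-0.014,0.1213],"turn": [0,0,-0.112],"fingers": 1},{"delta_pos": [0.0453,-0.014,0.1213],"turn": [0,0,-0.112],"fingers": 1},{"delta_pos": [0.0453,-0.014,0.1213],"turn": [0,0,-0.112],"fingers": 1}]}}

```text
clock: 9.6
position: [0.4831, -0.1326, 0.0839]
ee_rot: [0.986, 0.169, 0.0, 0.0]
ft_force: [-0.5, -0.1, -0.5]
grip_width: 0.001
grasp_force: 0.0
```

```bash
python3 -c "
from clip import *
rows([(10,.028),(10,.018),(12,.016),(18,.016),(26,.016),(34,.016),(42,.016),(50,.016),(58,.016),(66,.016)])
c=camera('scene'); B=cv2.resize(c['color'][250:400,150:300],None,fx=4,fy=4,interpolation=2); cv2.imwrite('pics/k.png',B[...,::-1])"
```

```text
10 [-0.0014, 0.0001, 0.0009] [0.001, -0.0, 0.001]
10 [0.0086, 0.0001, 0.0009] [0.001, -0.0, 0.001]
12 [0.012, 0.0006, 0.0009] [0.001, -0.0, -0.034]
18 [0.0164, 0.002, 0.0009] [0.001, -0.0, -0.138]
26 [0.0223, 0.003, 0.0009] [0.001, -0.0, -0.278]
34 [0.0283, 0.0032, 0.0009] [0.001, 0.0, -0.417]
42 [0.0343, 0.0025, 0.0009] [0.001, 0.0, -0.557]
50 [0.0401, 0.0011, 0.0009] [0.001, 0.0, -0.697]
58 [0.0457, -0.0012, 0.0009] [0.001, 0.0, -0.836]
66 [0.0509, -0.0042, 0.0009] [0.001, 0.0, -0.976]
[ 0.48313889 -0.13259591  0.08394253] [-0.5 -0.1 -0.5] 9.6 [ 0.5   0.24 -0.36  1.94  0.1   0.97 -1.14]
```

View pics/k.png

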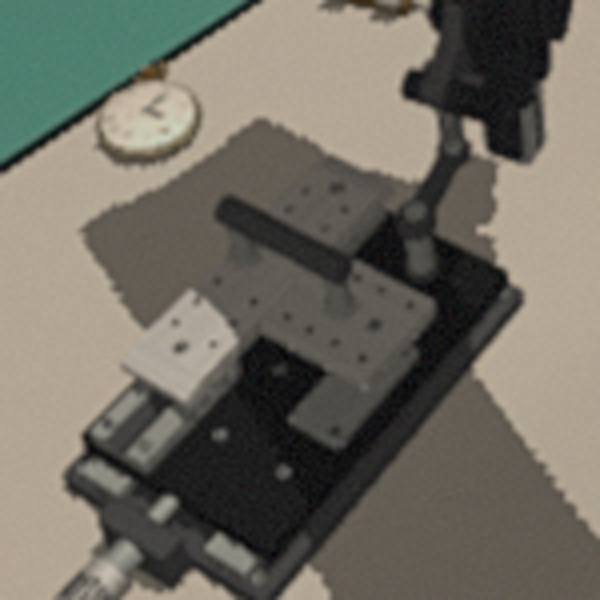

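The shut fingertips at (515,140) stand on the knob's −y side, with the knob at (452,130). Now I push it round.

In the tool's units: 0.0457 m / 0.75 = 0.0609, 0.0401 m / 0.75 = 0.0535, -0.836 rad / 1.5708 = -0.5322.

Emit:
{"method": "move_arm", "body": {"plan": [{"delta_pos": [0.0115,0,0.0013],"turn": [0,0,0],"fingers": 1},{"delta_pos": [0.016,0.0008,0.0013],"turn": [0,0,-0.0216],"fingers": 1},{"delta_pos": [0.0219,0.0027,0.0013],"turn": [0,0,-0.0879],"fingers": 1},{"delta_pos": [0.0297,0.004,0.0013],"turn": [0,0,-0.177],"fingers": 1},{"delta_pos": [0.0377,0.0043,0.0013],"turn": [0,0,-0.2655],"fingers": 1},{"delta_pos": [0.0457,0.0033,0.0013],"turn": [0,0,-0.3546],"fingers": 1},{"delta_pos": [0.0535,0.0015,0.0013],"turn": [0,0,-0.4437],"fingers": 1},{"delta_pos": [0.0609,-0.0016,0.0013],"turn": [0,0,-0.5322],"fingers": 1},{"delta_pos": [0.0609,-0.0016,0.0013],"turn": [0,0,-0.5322],"fingers": 1},{"delta_pos": [0.0609,-0.0016,0.0013],"turn": [0,0,-0.5322],"fingers": 1}]}}

```text
clock: 10.9
position: [0.525, -0.1164, 0.0817]
ee_rot: [0.833, 0.554, -0.001, -0.0]
ft_force: [-2.2, -0.3, 0.1]
grip_width: -0.001
grasp_force: 0.0
```

```bash
python3 -c "
from clip import *
rows([(58,.016),(66,.016),(74,.016),(82,.016),(90,.016),(98,.016),(106,.016),(112,.016),(119,.016),(122,.014),(124,.012)])
c=camera('scene'); B=cv2.resize(c['color'][250:400,150:300],None,fx=4,fy=4,interpolation=2); cv2.imwrite('pics/k2.png',B[...,::-1])"
```

```text
58 [0.0004, 0.0007, -0.0013] [-0.001, 0.001, -0.003]
66 [0.0062, 0.0025, -0.0013] [-0.001, 0.001, -0.143]
74 [0.0121, 0.0035, -0.0013] [-0.001, 0.0, -0.282]
82 [0.0181, 0.0037, -0.0013] [-0.001, 0.0, -0.422]
90 [0.0241, 0.003, -0.0013] [-0.001, 0.0, -0.562]
98 [0.0299, 0.0015, -0.0013] [-0.001, 0.0, -0.701]
106 [0.0355, -0.0008, -0.0013] [-0.001, 0.0, -0.841]
112 [0.0394, -0.003, -0.0013] [-0.001, 0.0, -0.946]
119 [0.0436, -0.0061, -0.0013] [-0.001, -0.0, -1.068]
122 [0.0462, -0.0093, -0.0013] [-0.001, -0.0, -1.12]
124 [0.0481, -0.0122, -0.0013] [-0.001, -0.0, -1.155]
[ 0.52497367 -0.11638742  0.08171022] [-2.2 -0.3  0.1] 10.9 [ 0.55  0.34 -0.48  1.85  0.18  1.   -0.4 ]
```

View pics/k2.png

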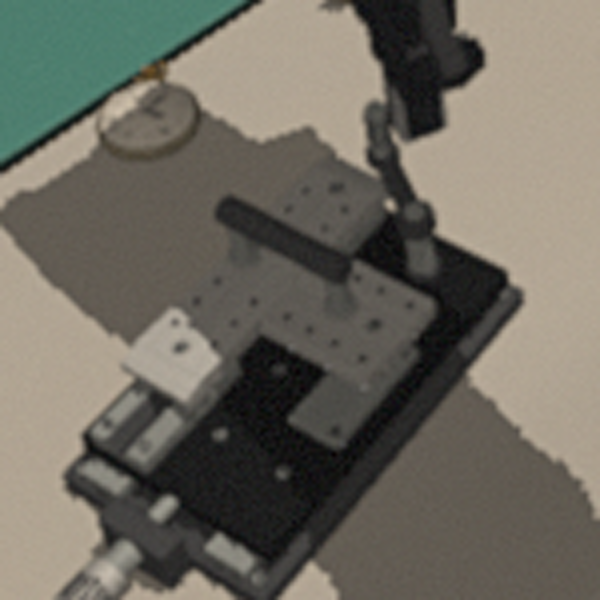

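The knob at (375,115) has turned about 58° and the fingers are still behind it. I continue to the stop.

In the tool's units: 0.0446 m / 0.75 = 0.0595, -0.0061 m / 0.75 = -0.0081, -1.068 rad / 1.5708 = -0.6799.

Emit:
{"method": "move_arm", "body": {"plan": [{"delta_pos": [0.0083,0.0033,-0.0013],"turn": [0,0,-0.091],"fingers": 1},{"delta_pos": [0.0161,0.0047,-0.0013],"turn": [0,0,-0.1795],"fingers": 1},{"delta_pos": [0.0241,0.0049,-0.0013],"turn": [0,0,-0.2687],"fingers": 1},{"delta_pos": [0.0321,0.004,-0.0013],"turn": [0,0,-0.3578],"fingers": 1},{"delta_pos": [0.0399,0.002,-0.0013],"turn": [0,0,-0.4463],"fingers": 1},{"delta_pos": [0.0473,-0.0011,-0.0013],"turn": [0,0,-0.5354],"fingers": 1},{"delta_pos": [0.0525,-0.004,-0.0013],"turn": [0,0,-0.6022],"fingers": 1},{"delta_pos": [0.0581,-0.0081,-0.0013],"turn": [0,0,-0.6799],"fingers": 1},{"delta_pos": [0.0595,-0.0093,-0.0013],"turn": [0,0,-0.6799],"fingers": 1},{"delta_pos": [0.0595,-0.0093,-0.0013],"turn": [0,0,-0.6799],"fingers": 1}]}}

```text
clock: 12.2
position: [0.5364, -0.0743, 0.083]
ee_rot: [0.436, 0.9, -0.001, 0.001]
ft_force: [4.4, -5.1, -2.1]
grip_width: -0.004
grasp_force: 3.3
```

```bash
python3 -c "
from clip import *
rows([(119,.016),(119,.014),(119,.035)])"
```

```text
119 [0.0004, 0.0002, -0.0] [-0.001, 0.002, -0.001]
119 [0.0024, 0.0002, -0.0] [-0.001, 0.002, -0.001]
119 [-0.0186, 0.0002, 0.0] [-0.001, 0.002, -0.001]
[ 0.53638495 -0.07428157  0.08296971] [ 4.4 -5.1 -2.1] 12.2 [ 0.63  0.38 -0.67  1.83  0.28  1.03  0.51]
```

Emit:
{"method": "move_arm", "body": {"plan": [{"delta_pos": [0.002,0,0],"turn": [0,0,0],"fingers": 1},{"delta_pos": [0.004,0,0],"turn": [0,0,0],"fingers": 1},{"delta_pos": [0.004,0,0],"turn": [0,0,0],"fingers": 1}]}}

```text
clock: 12.58
position: [0.5359, -0.074, 0.0834]
ee_rot: [0.436, 0.9, -0.001, 0.003]
ft_force: [10.3, -11.6, -6.0]
grip_width: -0.001
grasp_force: 7.9
```

In the tool's units: -0.2 m / 0.75 = -0.2667, -0.14 m / 0.75 = -0.1867.

Emit:
{"method": "move_arm", "body": {"plan": [{"delta_pos": [0,0,0],"turn": [0,0,0],"fingers": 1},{"delta_pos": [-0.0267,0,0],"turn": [0,0,0],"fingers": 1},{"delta_pos": [-0.04,0,-0.04],"turn": [0,0,0],"fingers": 1},{"delta_pos": [-0.0667,0,-0.1067],"turn": [0,0,0],"fingers": 1},{"delta_pos": [-0.1333,0,-0.16],"turn": [0,0,0],"fingers": 1},{"delta_pos": [-0.2,0,-0.1867],"turn": [0,0,0],"fingers": 1},{"delta_pos": [-0.2667,0,-0.1867],"turn": [0,0,0],"fingers": 1},{"delta_pos": [-0.2667,0,-0.1867],"turn": [0,0,0],"fingers": 1}]}}

```text
clock: 13.58
position: [0.6591, -0.2308, 0.2205]
ee_rot: [0.437, 0.9, -0.001, -0.002]
ft_force: [0.2, 0.1, -0.5]
grip_width: 0.005
grasp_force: 0.0
```

```bash
python3 look.py 6; python3 - <<'E'
from h import *
import pickle
a=np.radians(-80.6); X=np.array([np.cos(a),np.sin(a)]); Y=np.array([-X[1],X[0]])
for n,f,S0,T0 in(("top","t6",120.3,500.9),("scene","s6",117.9,499.2)):
    s=pickle.load(open(f+".pkl","rb")); P=pts(s); h=P[...,2]*1000; S=P[...,:2]@X*1000-S0; T=P[...,:2]@Y*1000-T0
    for nm,m in (("bar-",(S>-52)&(S<-15)&(T>5)&(T<31)),("bar+",(S>35)&(S<52)&(T>5)&(T<31)),("stem",(abs(S)<17)&(T<-35)&(T>-49))):
        m&=(h>46)&(h<60); print(n,nm,m.sum(),np.median(h[m]))
    m=(h>80)&(h<95)&(S>12)&(S<100)&(abs(T)<60); print("knob",m.sum(),np.median(S[m])-46,np.median(T[m])+26)
E
```

```text
top plate n 96 slope/96mm [25.69880336 -2.21537173] z@origin 64.72081019507092
scene plate n 981 slope/96mm [1.4175164  0.00496317] z@origin 51.21342524470108
 knob 48 143.64706085204045 508.3286073679757 0.08645908653639775
delta [ 0.1973 -0.0453  0.1422] turn [-3.4000e-03 -2.0000e-04  2.0788e+00]
pos [ 0.6586 -0.2264  0.2216] f [-0.12  0.37  0.83] clk 13.675 j [ 0.65  0.57 -0.6   1.24  0.31  1.42  0.75]
top bar- 38 50.684628009349744
top bar+ 0 nan
top stem 0 nan
knob 0 nan nan
scene bar- 317 50.98844059180953
scene bar+ 46 51.58451554786437
scene stem 162 51.1820425742368
knob 48 -20.25293914795955 35.12860736797566
  return _methods._mean(a, axis=axis, dtype=dtype,
  ret = ret.dtype.type(ret / rcount)
```

View pics/l6.png

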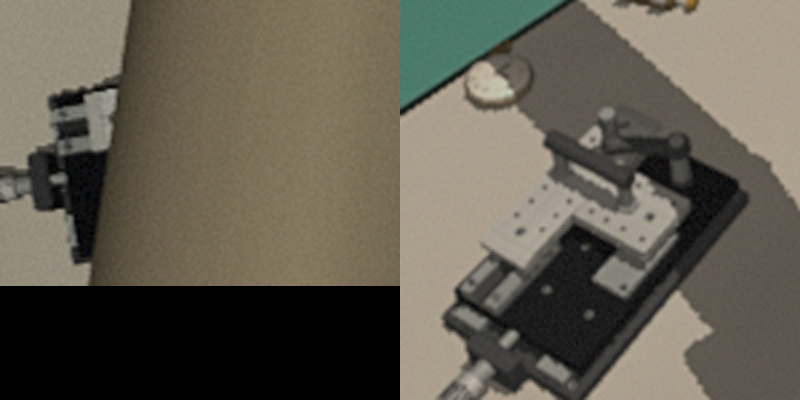

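The clip now lies over the bar at (620,125), with its knob measured at about 120° against a stop of 119°. The top is level and still, and the arm is clear.

```bash
python3 -c "
from workcell import hand_in
print(hand_in())"
```

```text
the job is handed in; nothing more can be done
None
```

The job is handed in, though `hand_in()` returned no verdict: the stage top measured level and at seated height on all three feet, the clip is swung to its stop, and the arm is clear. I found the cone from the camera images and checked it by contact force and height rather than by sliding along the groove.

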